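# Pop the tilt-out bin and bin the empty carton

### The job

Throw the empty blade carton away without gripping or pinching anything. Press in the front of the tilt-out bin at its brass push plate and let go, so that the catch releases and the front springs ajar; then, with the fingers behind its top edge, tilt the bin right out until it lies open against its stop. Finally push the carton off the top of the cabinet into the bin, without lifting it; leave the bin open, the trimmer on the cabinet and everything else where it is.

Things in the scene. Friction and masses are not known exactly. Their poses are not given: they have to be found in the camera images.
- unit: Fixed plywood cabinet, 200 mm deep (x), 320 wide (y), 215 tall (z). Origin: centre of its underside. Its x axis points from front to back, the front looks along -x, at the robot. Front edge of its flat top at x = -100. The bin's wooden front panel stands before it: when shut, outer face at x = -118, inner face at x = -104 (4 mm reveal), top edge at z = 207.
- bin (a joint): Tilt of the bin (panel and tub), rad. About 0: shut, caught. Pressing the top takes it to a stop at -0.022 (3.5 mm, 3 to 5 N); the catch frees before that. On letting go, springs push it to about 0.34 in 0.5 s (58 mm gap at the top); it waits there. Pulled on with 1 to 2 N past its balance at 0.5 it sinks, damped, to the open stop at 0.80 and stays.
- bin_push (a point): Centre of the face of the round brass push plate (36 mm across, 2 mm proud) on the outside of the bin's panel, in the middle of its width, 25 mm below its top edge. It moves with the bin; axes of the bin (the outward normal of the panel is -x).
- bin_rim (a point): Middle of the panel's top edge (panel 14 mm thick, 312 wide), half-way through its thickness. Moves with the bin; axes of the bin: y along the edge, z up along the panel, x through it into the tub. It lies 185 mm from the hinge.
- bin_hinge (a point): Middle of the level hinge at the panel's foot, 22 mm above the table, at x = -106 of the cabinet. Axes of the bin: x into the tub, y along the hinge, z up the panel; the cabinet's when shut. Black tub inside: x 2 to 126, y -114 to 114, z from 8 to walls 165 high at the panel, 100 at the back. Open, its mouth spans about 130 mm before the front edge of the cabinet's top.
- carton: Empty white paper carton with a blue band, 45 x 70 x 22 mm (x, y, z), 20 to 35 g, lying flat on the cabinet's top, either its left or its right half. Origin at the centre of its underside.
- trimmer: Black trimmer, 135 mm long (x, blade at +x), 30 wide, 28 high, lying on the cabinet's top beside the carton, pointing roughly front to back. Origin at the underside, mid-length. To be left alone.
- clipper: White hair clipper, 180 mm long (x), 48 wide, 40 high, lying on the table beside the cabinet's front. Origin at its underside. To be left alone.
- comb: Red comb, 175 x 28 x 6 mm, lying on the table in front of the bin; the bin's panel clears it when tilted out. Origin at its underside. To be left alone.
- case: Closed clear plastic case with coloured clipper guards, 200 x 130 x 65 mm, on the table at the left. Origin at the centre of its underside. To be left alone.
- sprayer: Blue water sprayer with a white head, 68 mm across, 172 tall, on the table at the right. Origin at the centre of its foot. To be left alone.
- pomade: Amber jar with a black cap, 68 mm across, 40 tall, on the table at the right. Origin at the centre of its foot. To be left alone.
- neck_brush: Neck duster with dark wooden handle and white bristles, 145 mm long, 48 wide, 44 high, lying on the table at the right. Origin at its underside. To be left alone.
Not all that is in view belongs to the job. Leave any brown or pink look-alike of the carton alone.

How it is judged (in metres and radians):
On the way, in this order (a step that is already met when the one before it is completed fails the run):
1. the bin's front is pressed in past the catch (value of joint bin below -0.01 rad), for 0.02 s.
2. released, the front has sprung ajar (value of joint bin above 0.25 rad), for 0.02 s.
3. the bin is tilted out to its stop, with the carton still on the cabinet's top (value of joint bin above 0.75 rad and height (world z) of carton above 0.205 m), for 0.1 s.
At the end, for the whole second after the job is handed in: The bin is open (joint above 0.75 rad), the carton's origin is inside the tub (bin axes: x 0 to 130 mm, y within 118, z 0 to 120) and at rest (below 0.03 m/s), and the trimmer is still on the cabinet (value of joint bin above 0.75 rad and x of carton in the frame of bin_hinge between 0 and 0.13 m and y of carton in the frame of bin_hinge between -0.118 and 0.118 m and z of carton in the frame of bin_hinge between 0 and 0.12 m and linear speed of carton below 0.03 m/s and height (world z) of trimmer above 0.205 m); the robot touches nothing.
It fails at once if the carton is gripped or crushed: the fingers press on it with more than 15 N (contact force between the fingers and carton above 15 N).
It fails at once if the bin's panel is pinched: the fingers press on its inner and on its outer half with more than 8 N each (contact force between the fingers and bin_c0 above 8 N and contact force between the fingers and bin_c1 above 8 N).
It fails at once if the carton is lifted: more than 40 mm above the cabinet's top (height (world z) of carton above 0.255 m).
It fails at once if the carton is carried out over the bin: its origin 60 mm beyond the front edge of the top and still at the height of the top (x of carton in the frame of unit below -0.16 m and height (world z) of carton above 0.2 m).
It fails at once if the trimmer or another thing to be left alone is moved by more than 30 mm (distance of any of trimmer, clipper, comb, case, sprayer, pomade, neck_brush from where it was at the start of the episode above 0.03 m).
It also fails if it takes over 64 s, if anything falls off the work surface, if the arm or the gripper's body presses on something with over 40 N, if the wrist force passes 120 N, or if a joint passes its speed limit or range.

### The arm

A 6-joint arm with a two-finger parallel gripper is mounted at the origin on the work surface. World frame = base frame: x ahead of the robot, y to its left, z up, the work surface at z = 0. Lengths are in m, angles in degrees, forces in N, time in s.
With the tool pointing down it reaches from about 0.35 to 0.875 m from the base axis. Payload 4.2 kg.
Tool frame: the origin (TCP) lies at the very end of the fingers, on their centre line; the grasp point (between the pads) lies 19 mm behind it; z points along the fingers, y is the line along which they close (so a half turn about z gives the same grasp; the last joint's range is limited). The gripper opens to 87 mm and grips with 3 to 60 N. Pads are 19 mm wide; open, the fingers measure 117 mm over their backs; the gripper's body (75 mm by 190 mm) begins 51 mm behind the grasp point.
Start: joints at [-55.084, 22.042, 0.453, 0, -68.411, -14.817], TCP at [0.215, -0.587, 0.185] pointing down, gripper open.
Joint ranges: [-179.83, 179.83], [-69.29, 118.12], [-61.27, 80.66], [-181.25, 117.63], [-171.15, -9.14], [-177.46, 177.46]. Speed limits (degrees/s): [159.86, 159.86, 180, 180, 180, 180].

### API

Orientations are given as a 3x3 rotation matrix whose columns are the frame's x, y, z axes.
In Python, from station import sense, cams, r gives the robot as it stands. The module is installed in compiled form; this text tells all that it offers.
- The arm moves only by the tool step_arm, never from a script. Its argument "targets" is text: rows parted by semicolons, each of 4 numbers parted by spaces: the shift along the tool's x, y, z in cm, then the turn about the tool's z in degrees. In form: x y z turn; .... A call has 1 to 12 rows; each row shifts and turns the commanded pose from where the row before left it, along the tool's axes as they then stand; what a row does not reach is not made up. A row lasts 1/12 s, in which the tool goes at most 41.7 mm and 7.16 degrees, less where a joint would pass 70% of its speed; a pose out of reach is approached as far as the arm can. A call with a gripper value outside its range is refused whole. "claw" is the finger opening in cm, from 0 to 8.7, set as the call begins (left out, the last holds). The fingers move at their own pace and stop on an object; the grip force is fixed at half the most. Time passes only in rows, so rows that do not move let the fingers close. It gives the time, the measured TCP pose, the force, the opening and the grip force at its end, in the units of the state.
- sense(): the state, without advancing time (a new reading comes with each control period).
- cams.capture(name): name is "scene" or "side" or "wrist"; returns a dict with "frame" (420x560x3 uint8, blue, green, red), "vertical_fov" (degrees; the focal length in pixels is half the picture's height over the tangent of half this angle, whatever the lens; pixels are square), "cx", "cy" (the principal point, pixels), "eye" and "rotation" of the camera in the world; the wrist camera has in their place "tool_from_camera" (4x4, takes a point from camera to tool coordinates, whose origin is the TCP and whose axes are the flange's). Camera axes: x right, y down, z forward; pixel columns grow to the right and rows downward; lengths in m; the calibration is good to about 2 mm. The wrist camera is an equidistant fisheye: a pixel r from the principal point sees the ray r / f radians off the axis. A picture is of the moment at which its call begins: read the wrist's pose just before it. There is no depth.
- r.finish_job(): hands the job in; it is judged then, once.
The state is a dict: "time_s": time; "joints": joint angles; "joint_velocities": joint speeds; "effort": joint torques, N m; "tcp_pos": TCP position; "ee_rot": TCP orientation; "wrist_force": force on the tool from outside, world axes, zero at the start; "moment": the same for the moment, N m; "gripper_width": opening from 0.0 (shut) to 1.0 (fully open); "gripper_force": force on a finger pad.
Only numpy, scipy, OpenCV 4.12 (cv2) and the standard library are available. Lean on these libraries where they do the work, as an engineer would, in place of code of your own. Each camera call takes 0.05 s, during which the arm holds its last target. There are 200 camera calls.

## Working session

There is one attempt and no reset: what is moved stays moved. The work goes in short steps, Python scripts to look and compute and a tool call to move; the robot and the scene stay as the last step left them, time stands still between calls to the robot, and variables do not carry over. Pictures are saved under pics/ and viewed, at most 10 in all, crops included, and the job is handed in when it is done.

Besides the shell and the picture viewer there is one more tool, called after ">>>" as name(argument=value, ...) on one line, values as JSON. step_arm: Moves the arm, as the interface text tells. Its arguments: {"type":"object","properties":{"targets":{"type":"string"},"claw":{"type":"number"}},"required":["targets"]}

```bash
mkdir -p pics; python3 - <<'E'
from station import sense,cams,r
import cv2,numpy as np,pickle
s=sense();print(s)
d={}
for n in("scene","side"):
    c=cams.capture(n);d[n]=c;cv2.imwrite(f"pics/{n}0.png",c["frame"]);print(n,{k:v for k,v in c.items() if k!="frame"})
pickle.dump(d,open("cap0.pkl","wb"))
E
```

```text
{'time_s': 0.0, 'joints': array([-5.50853119e+01,  2.20909871e+01,  3.78995500e-01, -3.11315017e-02,
       -6.84108814e+01, -1.48165343e+01]), 'joint_velocities': array([-0.01869329, -0.02010083,  0.06507959,  0.00090674,  0.03164649,
       -0.03894462]), 'effort': array([ 6.16571979e-04, -3.90663886e+01,  1.87409502e+01,  4.22018319e+00,
        1.10230819e-02, -1.87949158e-04]), 'tcp_pos': array([ 0.21455256, -0.58627898,  0.18384641]), 'ee_rot': array([[-9.39174167e-01, -3.43440275e-01, -8.13119845e-04],
       [-3.43441232e-01,  9.39171937e-01,  2.04766207e-03],
       [ 6.04097131e-05,  2.20237020e-03, -9.99997573e-01]]), 'wrist_force': array([ 0.0534805 , -0.29313825, -0.51681015]), 'moment': array([-0.00930742,  0.00260327, -0.02796324]), 'gripper_force': 0.0, 'gripper_width': 1.001656611696364}
scene {'vertical_fov': 53.9557561477474, 'cx': 272.6554778431247, 'cy': 207.31457046929052, 'eye': array([ 1.29962673, -0.06563569,  1.24877299]), 'rotation': array([[ 0.10890596,  0.81051954, -0.57549767],
       [ 0.9939357 , -0.07993028,  0.07551807],
       [ 0.01520918, -0.58023204, -0.81430919]])}
side {'vertical_fov': 55.71915659785019, 'cx': 282.08216015348955, 'cy': 214.1176734150591, 'eye': array([-0.06745718,  0.73656612,  0.86485604]), 'rotation': array([[-0.79284271, -0.36657337,  0.48685151],
       [-0.60934609,  0.48979873, -0.62353392],
       [-0.00988832, -0.79102539, -0.61170341]])}
```

View pics/scene0.png

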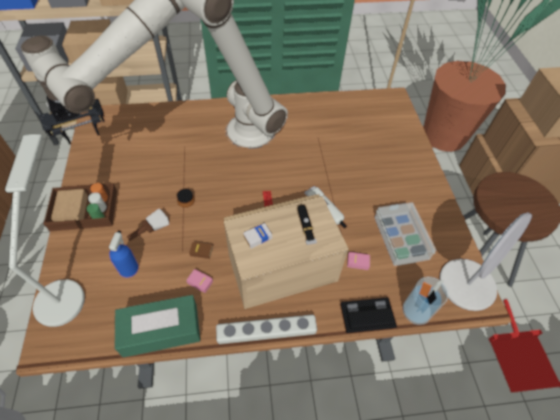

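View pics/side0.png

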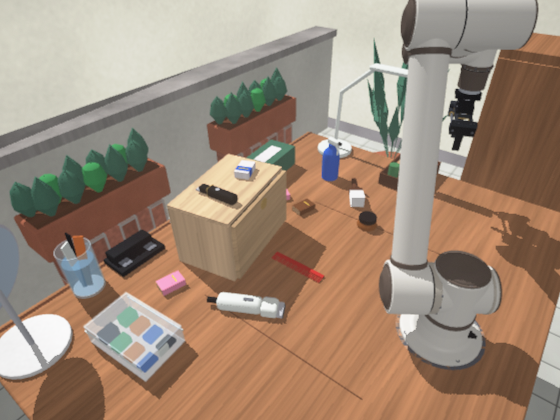

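The scene view shows the cabinet top (about 225–345, 200–272) with the carton at (258,236) and the trimmer at (306,223). The side view shows the same layout, with the carton at (244,171). I'll enlarge both for the corners.

```bash
python3 - <<'E'
import cv2,numpy as np,pickle
d=pickle.load(open("cap0.pkl","rb"))
a=d["scene"]["frame"][185:310,210:360]; b=d["side"]["frame"][145:285,160:300]
a=cv2.resize(a,None,fx=5,fy=4.8*5/4.8*0.96,interpolation=3) if 0 else cv2.resize(a,None,fx=4,fy=4,interpolation=3)
b=cv2.resize(b,None,fx=4,fy=4,interpolation=3)
cv2.imwrite("pics/a.png",a);cv2.imwrite("pics/b.png",b)
E
```

```text
(no output)
```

View pics/a.png

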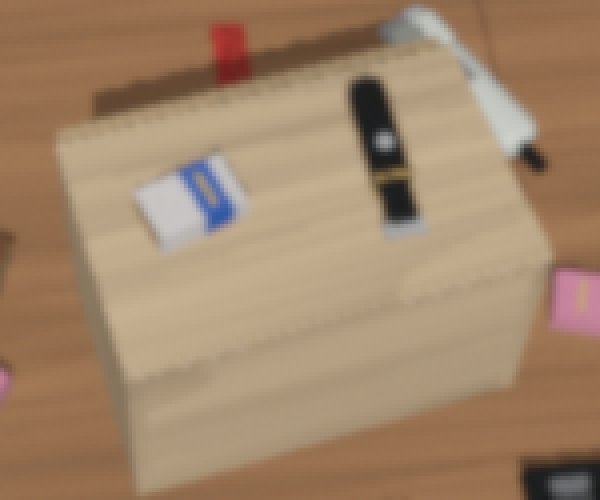

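View pics/b.png

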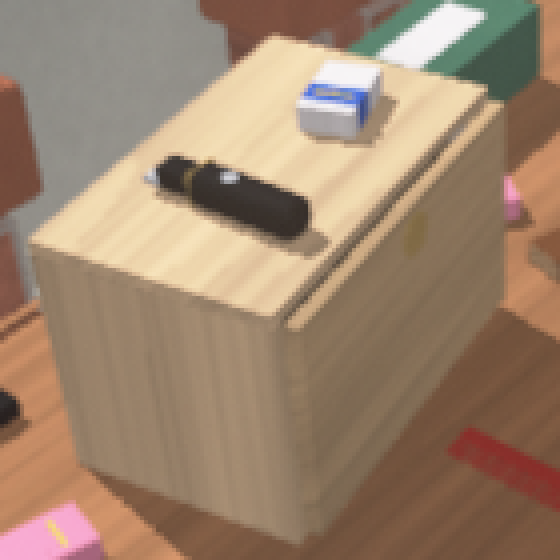

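```bash
cat >h.py <<'E'
import numpy as np,cv2,pickle
from scipy.optimize import least_squares
def f(c): return c["frame"].shape[0]/2/np.tan(np.radians(c["vertical_fov"])/2)
def proj(c,P):
    q=(np.atleast_2d(P)-c["eye"])@c["rotation"]
    return q[:,:2]/q[:,2:]*f(c)+[c["cx"],c["cy"]]
def ray(c,uv,z):
    d=c["rotation"]@np.r_[(np.array(uv)-[c["cx"],c["cy"]])/f(c),1]
    return c["eye"]+d*(z-c["eye"][2])/d[2]
def T(p,P):
    P=np.atleast_2d(P).astype(float);k,s=np.cos(p[2]),np.sin(p[2])
    return np.c_[p[0]+k*P[:,0]-s*P[:,1],p[1]+s*P[:,0]+k*P[:,1],P[:,2]]
E
python3 - <<'E'
from h import *
d=pickle.load(open("cap0.pkl","rb"));A,B=d["scene"],d["side"]
a=lambda u,v:(210+u/4,185+v/4); b=lambda u,v:(160+u/4,145+v/4)
BL,BR,FR,FL=[.1,.16,.215],[.1,-.16,.215],[-.1,-.16,.215],[-.1,.16,.215]
obs=[(A,BR,a(132,378)),(A,BL,a(551,258)),(B,BL,b(30,243)),(B,BR,b(275,40)),(B,FR,b(488,88)),(B,FL,b(275,318))]
res=lambda p:np.concatenate([proj(c,T(p,P))[0]-o for c,P,o in obs])
s=least_squares(res,[.7,0,0]);p=s.x;print("unit",p[:2],np.degrees(p[2]),s.fun.round(1))
# carton: silhouettes by mask of white/blue within the cabinet top, per camera
for n,c,off,pts in(("A",A,a,[(135,188),(218,150),(250,207),(163,250)]),("B",B,b,[(316,60),(382,65),(365,100),(298,97)])):
    W=np.array([ray(c,off(*q),.237) for q in pts]);k,sn=np.cos(p[2]),np.sin(p[2])
    L=(W[:,:2]-p[:2])@np.array([[k,-sn],[sn,k]]);print(n,"unit frame",L.round(3).tolist(),L.mean(0),W.mean(0))
for q in [(367,80),(402,215)]:
    print("trimmer A",((ray(A,a(*q),.235)[:2]-p[:2])@np.array([[np.cos(p[2]),-np.sin(p[2])],[np.sin(p[2]),np.cos(p[2])]])).round(3))
print("rim,push world",T(p,[[-.111,0,.207],[-.12,0,.182],[-.106,0,.022]]))
E
```

```text
unit [0.66674095 0.05553051] 11.923482645009713 [-1.4 -1.3  0.7 -2.2 -0.9 -0.9 -1.  -1.7 -0.3 -0.8 -0.5 -0.4]
A unit frame [[-0.028, -0.117], [-0.041, -0.05], [0.012, -0.043], [0.027, -0.112]] [-0.00746979 -0.0801464 ] [ 0.67599099 -0.02442998  0.237     ]
B unit frame [[0.022, -0.105], [-0.029, -0.12], [-0.042, -0.069], [0.006, -0.051]] [-0.01071847 -0.08621478] [ 0.67406616 -0.03103862  0.237     ]
trimmer A [-0.069  0.078]
trimmer A [0.05 0.06]
rim,push world [[0.55813584 0.03259733 0.207     ]
 [0.54933002 0.03073788 0.182     ]
 [0.56302796 0.03363036 0.022     ]]
```

>>> step_arm(targets="0 0 -3.5 4.1; 0 0 -3.5 4.1; 0 0 -3.5 0; 0 0 -3 0; -2.2 3.15 0 0; -2.2 3.15 0 0; -2.2 3.15 0 0; -2.2 3.15 0 0; -2.2 3.15 0 0; -2.2 3.15 0 0; -2.2 3.15 0 0; -2.2 3.15 0 0", claw=0)

```text
time_s: 1.1
tcp_pos: [0.335, -0.3021, 0.3196]
ee_rot: [[-0.979, -0.206, -0.0], [-0.206, 0.979, 0.0], [0.0, 0.001, -1.0]]
wrist_force: [1.0, 0.7, -0.6]
gripper_width: 0.168
gripper_force: 0.0
```

>>> step_arm(targets="-2.2 3.15 0 0; -2.2 3.15 0 0; -2.2 3.15 0 0; -2.2 3.15 0 0; -2.2 3.15 0 0; -2.2 3.15 0 0; -2.2 3.15 0 0; -2.2 3.15 0 0; -2.2 3.15 0 0;0 0 0 0;0 0 0 0")

```text
time_s: 2.02
tcp_pos: [0.4704, 0.0158, 0.3189]
ee_rot: [[-0.978, -0.209, -0.002], [-0.209, 0.978, -0.001], [0.002, -0.0, -1.0]]
wrist_force: [0.2, 0.3, 0.3]
gripper_width: 0.009
gripper_force: 0.0
```

```bash
python3 - <<'E'
from station import sense,cams,r
import cv2,numpy as np,pickle
s=sense();print(s['tcp_pos'],s['ee_rot'].round(3),s['wrist_force'])
c=cams.capture("wrist");pickle.dump((s,c),open("w1.pkl","wb"));cv2.imwrite("pics/w1.png",c["frame"]);print({k:v for k,v in c.items() if k!="frame"})
E
```

```text
[0.47042388 0.01582314 0.31894905] [[-0.978 -0.209 -0.002]
 [-0.209  0.978 -0.001]
 [ 0.002 -0.    -1.   ]] [0.23125906 0.29496076 0.25480664]
{'vertical_fov': 65.70646984690485, 'cx': 277.6403686004374, 'cy': 208.9486406546151, 'tool_from_camera': array([[ 7.14804018e-04, -9.63617150e-01, -2.67285386e-01,
         7.24662306e-02],
       [ 9.99999731e-01,  6.45634941e-04,  3.46666630e-04,
        -1.09766682e-04],
       [-1.61485125e-04, -2.67285562e-01,  9.63617353e-01,
        -1.98766497e-01],
       [ 0.00000000e+00,  0.00000000e+00,  0.00000000e+00,
         1.00000000e+00]])}
```

View pics/w1.png

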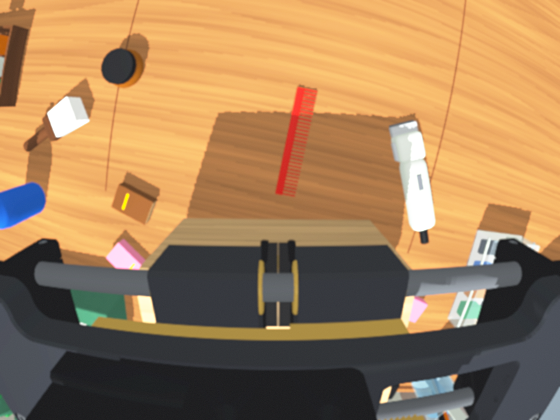

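The wrist view shows the panel's upper edge spanning columns 185–375 at about row 219–240, so the tool is centred on it. The comb at (297,140) and the clipper at (415,170) are clear.

>>> step_arm(targets="0 0 4 0;0 0 4 0;0 0 4 0;0 0 2.4 0;-3 0 0 0;-2.5 0 0 0;0 0 0 0;0 0 0 0")

```text
time_s: 2.73
tcp_pos: [0.5244, 0.0243, 0.1755]
ee_rot: [[-0.979, -0.204, -0.001], [-0.204, 0.979, -0.0], [0.001, -0.0, -1.0]]
wrist_force: [-0.3, 0.1, -0.4]
gripper_width: 0.004
gripper_force: 0.0
```

>>> step_arm(targets="-0.5 0 0 0;-0.3 0 0 0;-0.2 0 0 0;0 0 0 0")

```text
time_s: 3.07
tcp_pos: [0.5341, 0.0275, 0.1764]
ee_rot: [[-0.979, -0.206, 0.001], [-0.206, 0.979, 0.0], [-0.001, 0.0, -1.0]]
wrist_force: [0.3, 0.5, 0.3]
gripper_width: 0.005
gripper_force: 0.0
```

>>> step_arm(targets="-0.3 0 0 0;-0.2 0 0 0;0 0 0 0")

```text
time_s: 3.32
tcp_pos: [0.5392, 0.0288, 0.176]
ee_rot: [[-0.978, -0.206, 0.0], [-0.206, 0.978, 0.0], [-0.0, -0.0, -1.0]]
wrist_force: [0.1, 0.4, -0.4]
gripper_width: 0.008
gripper_force: 0.0
```

>>> step_arm(targets="-0.15 0 0 0;-0.15 0 0 0;0 0 0 0")

```text
time_s: 3.57
tcp_pos: [0.542, 0.0293, 0.1759]
ee_rot: [[-0.978, -0.206, 0.0], [-0.206, 0.978, -0.0], [-0.0, -0.0, -1.0]]
wrist_force: [0.7, 0.5, -0.1]
gripper_width: 0.004
gripper_force: 0.0
```

>>> step_arm(targets="-0.15 0 0 0;-0.15 0 0 0;0 0 0 0")

```text
time_s: 3.82
tcp_pos: [0.545, 0.0299, 0.1759]
ee_rot: [[-0.978, -0.206, 0.0], [-0.206, 0.978, -0.0], [-0.0, -0.0, -1.0]]
wrist_force: [0.6, 1.0, -0.8]
gripper_width: 0.0
gripper_force: 0.0
```

>>> step_arm(targets="-0.1 0 0 0;-0.1 0 0 0;0 0 0 0")

```text
time_s: 4.07
tcp_pos: [0.5468, 0.0303, 0.1759]
ee_rot: [[-0.979, -0.206, 0.0], [-0.206, 0.979, -0.0], [-0.0, -0.0, -1.0]]
wrist_force: [0.5, -1.1, 0.1]
gripper_width: 0.008
gripper_force: 0.0
```

>>> step_arm(targets="-0.1 0 0 0;-0.1 0 0 0;0 0 0 0")

```text
time_s: 4.32
tcp_pos: [0.5488, 0.0307, 0.1759]
ee_rot: [[-0.979, -0.206, 0.0], [-0.206, 0.979, 0.0], [-0.0, -0.0, -1.0]]
wrist_force: [0.0, 0.1, 0.5]
gripper_width: 0.008
gripper_force: 0.0
```

>>> step_arm(targets="-0.1 0 0 0;-0.1 0 0 0;0 0 0 0")

```text
time_s: 4.57
tcp_pos: [0.5508, 0.0311, 0.1759]
ee_rot: [[-0.979, -0.206, 0.0], [-0.206, 0.979, -0.0], [-0.0, -0.0, -1.0]]
wrist_force: [0.4, 0.5, 0.7]
gripper_width: 0.007
gripper_force: 0.0
```

>>> step_arm(targets="-0.1 0 0 0;-0.1 0 0 0;0 0 0 0")

```text
time_s: 4.82
tcp_pos: [0.5527, 0.0316, 0.1759]
ee_rot: [[-0.979, -0.206, 0.0], [-0.206, 0.979, -0.0], [-0.0, -0.0, -1.0]]
wrist_force: [0.4, -0.9, 0.6]
gripper_width: 0.005
gripper_force: 0.0
```

```bash
python3 - <<'E'
from station import sense,cams,r
import cv2,numpy as np,pickle
from h import proj
s=sense();c=cams.capture("side");pickle.dump((s,c),open("s1.pkl","wb"))
im=cv2.resize(c["frame"][120:285,160:360],None,fx=4,fy=3.6 if 0 else 4*0.9,interpolation=3) if 0 else cv2.resize(c["frame"][130:280,160:360],None,fx=4,fy=4,interpolation=3)
cv2.imwrite("pics/s1.png",im);print((proj(c,s["tcp_pos"])-[160,130])*4)
E
```

```text
[[412.74387247 298.61962487]]
```

View pics/s1.png

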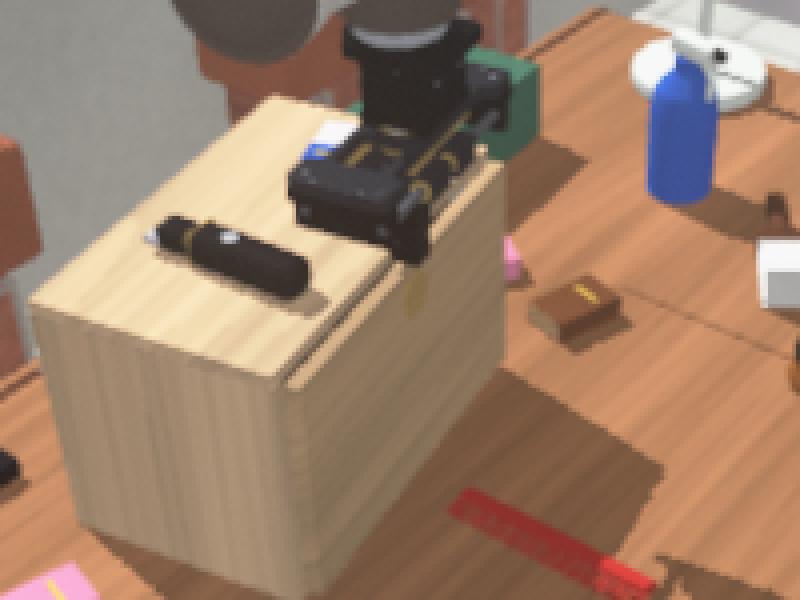

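The side view shows the gripper's lowest visible end at (412,262), but the TCP projects to (412,298), on the plate. I'll check this against the first picture and estimate what was missed.

```bash
python3 - <<'E'
import pickle,cv2,numpy as np
from h import *
d=pickle.load(open("cap0.pkl","rb"));s,c=pickle.load(open("s1.pkl","rb"))
B=d["side"]
for k in("eye","rotation","cx","cy","vertical_fov"):print(k,np.abs(B[k]-c[k]).max())
t0=np.array([.21455,-.58628,.18385]);print("start tcp in side",proj(B,t0),"scene",proj(d["scene"],t0))
p=[.66674,.05553,np.radians(11.92)]
print("push",(proj(B,T(p,[-.12,0,.182]))-[160,130])*4)
o=(proj(B,t0)[0]-[60,60]).astype(int);im=B["frame"][max(o[1],0):o[1]+100,o[0]:o[0]+120].copy()
im=cv2.resize(im,None,fx=3,fy=3);cv2.circle(im,(180,180),4,(0,0,255),-1)
S=c["frame"][130:280,160:360];im2=cv2.resize(c["frame"][150:230,220:300],None,fx=4,fy=4)
# tool box corners at present pose: finger tip level and body bottom level
R=s["ee_rot"]
for l in([-.0095,-.015,0],[.0095,.015,0],[.0375,.095,-.07],[-.0375,.095,-.07],[.0375,-.095,-.07]):
    q=(proj(c,s["tcp_pos"]+R@np.array(l))[0]-[220,150])*4;cv2.circle(im2,tuple(q.astype(int)),3,(0,0,255),-1)
out=np.zeros((320,700,3),np.uint8);out[:im.shape[0],:im.shape[1]]=im[:320];out[:,370:690]=im2;cv2.imwrite("pics/chk.png",out)
E
```

```text
eye 0.0
rotation 0.0
cx 0.0
cy 0.0
vertical_fov 0.0
start tcp in side [[451.87534243 152.85000107]] scene [[ 87.49112587 144.8337647 ]]
push [[416.73637846 293.0376297 ]]
```

View pics/chk.png

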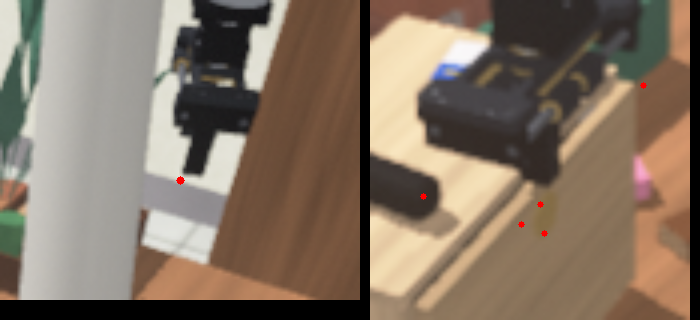

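The check shows the gripper sitting about 10 px above its nominal projection. The dots fall below both the body end and the finger tip, so the real tips are roughly 30 mm above the reported TCP. That explains why there was no contact. I'll back off, go 3 cm lower and press again.

>>> step_arm(targets="2.5 0 0 0;0 0 1.5 0;0 0 1.5 0;0 0 0 0;-0.5 0 0 0;0 0 0 0")

```text
time_s: 5.37
tcp_pos: [0.5346, 0.0276, 0.1468]
ee_rot: [[-0.978, -0.207, 0.002], [-0.207, 0.978, -0.0], [-0.002, -0.001, -1.0]]
wrist_force: [0.8, 1.1, -0.4]
gripper_width: 0.006
gripper_force: 0.0
```

>>> step_arm(targets="-0.2 0 0 0;-0.2 0 0 0;0 0 0 0")

```text
time_s: 5.62
tcp_pos: [0.5378, 0.0284, 0.1465]
ee_rot: [[-0.979, -0.206, 0.001], [-0.206, 0.979, 0.0], [-0.001, -0.0, -1.0]]
wrist_force: [-0.2, -0.1, -0.2]
gripper_width: 0.006
gripper_force: 0.0
```

>>> step_arm(targets="-0.1 0 0 0;-0.1 0 0 0;0 0 0 0")

```text
time_s: 5.87
tcp_pos: [0.539, 0.0287, 0.146]
ee_rot: [[-0.979, -0.206, 0.0], [-0.206, 0.979, 0.0], [-0.0, -0.0, -1.0]]
wrist_force: [0.9, -0.0, 0.0]
gripper_width: 0.009
gripper_force: 0.0
```

>>> step_arm(targets="-0.1 0 0 0;-0.1 0 0 0;0 0 0 0")

```text
time_s: 6.12
tcp_pos: [0.5408, 0.029, 0.1459]
ee_rot: [[-0.979, -0.206, -0.0], [-0.206, 0.979, -0.0], [0.0, -0.0, -1.0]]
wrist_force: [0.4, -1.6, 0.4]
gripper_width: 0.006
gripper_force: 0.1
```

>>> step_arm(targets="-0.1 0 0 0;-0.1 0 0 0;0 0 0 0")

```text
time_s: 6.37
tcp_pos: [0.5416, 0.0291, 0.1459]
ee_rot: [[-0.979, -0.206, -0.003], [-0.206, 0.979, -0.001], [0.003, -0.0, -1.0]]
wrist_force: [-3.5, -0.7, 4.7]
gripper_width: 0.009
gripper_force: 2.4
```

>>> step_arm(targets="-0.1 0 0 0;-0.1 0 0 0;0 0 0 0")

```text
time_s: 6.62
tcp_pos: [0.5436, 0.0295, 0.146]
ee_rot: [[-0.979, -0.206, -0.002], [-0.206, 0.979, -0.001], [0.002, -0.0, -1.0]]
wrist_force: [-6.0, 1.1, 4.5]
gripper_width: 0.007
gripper_force: 2.5
```

>>> step_arm(targets="-0.1 0 0 0;-0.1 0 0 0;0 0 0 0")

```text
time_s: 6.87
tcp_pos: [0.5444, 0.0297, 0.146]
ee_rot: [[-0.979, -0.206, -0.005], [-0.206, 0.979, -0.001], [0.005, -0.0, -1.0]]
wrist_force: [-6.8, 0.2, 6.2]
gripper_width: 0.006
gripper_force: 3.9
```

>>> step_arm(targets="-0.15 0 0 0;0 0 0 0")

```text
time_s: 7.03
tcp_pos: [0.5443, 0.0296, 0.146]
ee_rot: [[-0.979, -0.206, -0.008], [-0.206, 0.979, -0.002], [0.008, -0.0, -1.0]]
wrist_force: [-11.2, 0.0, 8.5]
gripper_width: 0.002
gripper_force: 5.6
```

>>> step_arm(targets="3.5 0 0 0;4 0 0 0;4 0 0 0;0 0 0 0;0 0 0 0;0 0 0 0;0 0 0 0;0 0 0 0;0 0 0 0;0 0 0 0")

```text
time_s: 7.87
tcp_pos: [0.4363, 0.0071, 0.1457]
ee_rot: [[-0.979, -0.206, -0.0], [-0.206, 0.979, -0.0], [0.0, -0.0, -1.0]]
wrist_force: [0.5, -0.1, 0.0]
gripper_width: 0.008
gripper_force: 0.0
```

```bash
python3 - <<'E'
from station import sense,cams,r
import cv2,numpy as np,pickle
from h import *
s=sense();c=cams.capture("side");w=cams.capture("scene");pickle.dump((s,c,w),open("s2.pkl","wb"))
a=cv2.resize(c["frame"][130:280,150:350],None,fx=2,fy=2,interpolation=3);b=cv2.resize(w["frame"][160:310,180:380],None,fx=2,fy=2,interpolation=3)
cv2.imwrite("pics/s2.png",np.hstack([a,b]));print(s["tcp_pos"])
E
```

```text
[0.43625424 0.00706516 0.1456776 ]
```

View pics/s2.png

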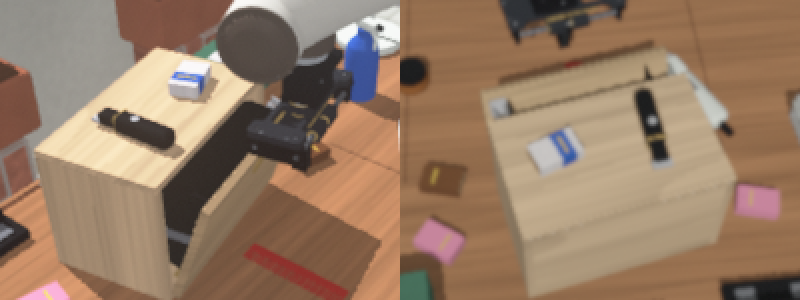

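The front is ajar: the left half shows the gap, with the panel leaning out at (220,210). The carton is still on the top at (190,75) in the left half and (553,150) in the right.

>>> step_arm(targets="0 0 -4 0;0 0 -4 0;-4 0 0 0;-4 0 0 0;-2 0 0 0;0 0 0 0;0 0 3 0;0 0 3 0;0 0 3 0;0 0 0 0;0 0 0 0")

```text
time_s: 8.88
tcp_pos: [0.5324, 0.0269, 0.1352]
ee_rot: [[-0.978, -0.206, -0.003], [-0.206, 0.978, -0.002], [0.004, -0.001, -1.0]]
wrist_force: [0.1, 0.1, 0.5]
gripper_width: 0.002
gripper_force: 0.0
```

>>> step_arm(targets="1 0 0 0;1 0 0 0;1 0 0 0;1 0 0 0;0 0 0 0")

```text
time_s: 9.3
tcp_pos: [0.4916, 0.0186, 0.137]
ee_rot: [[-0.979, -0.206, -0.001], [-0.206, 0.979, 0.0], [0.001, 0.001, -1.0]]
wrist_force: [-0.4, 0.1, -0.0]
gripper_width: 0.005
gripper_force: 0.0
```

>>> step_arm(targets="1 0 0 0;1 0 0 0;1 0 0 0;1 0 0 0;0 0 0 0;0 0 0 0;0 0 0 0;0 0 0 0;0 0 0 0;0 0 0 0;0 0 0 0;0 0 0 0")

```text
time_s: 10.3
tcp_pos: [0.4552, 0.011, 0.1358]
ee_rot: [[-0.979, -0.206, -0.0], [-0.206, 0.979, -0.0], [0.0, -0.0, -1.0]]
wrist_force: [-0.6, 0.3, 0.4]
gripper_width: 0.006
gripper_force: 0.0
```

>>> step_arm(targets="0 0 -4 0;0 0 -4 0;0 0 -4 0;0 0 0 0;0 0 0 0;0 0 0 0;0 0 0 0;0 0 0 0;0 0 0 0;0 0 0 0")

```text
time_s: 11.13
tcp_pos: [0.4549, 0.0109, 0.2551]
ee_rot: [[-0.979, -0.206, -0.002], [-0.206, 0.979, -0.001], [0.002, -0.0, -1.0]]
wrist_force: [-0.9, -0.5, -0.2]
gripper_width: 0.003
gripper_force: 0.0
```

```bash
python3 - <<'E'
from station import sense,cams,r
from h import *
p=np.array([.66674,.05553,np.radians(11.92)])
s=sense();c=cams.capture("side");w=cams.capture("scene");pickle.dump((s,c,w),open("s3.pkl","wb"))
a=cv2.resize(c["frame"][130:280,150:350],None,fx=2,fy=2,interpolation=3);b=cv2.resize(w["frame"][160:310,180:380],None,fx=2,fy=2,interpolation=3)
cv2.imwrite("pics/s3.png",np.hstack([a,b]))
# carton silhouette fit: x,y,yaw in unit frame, both cameras
k=np.array([[x,y,z] for x in(-.0225,.0225) for y in(-.035,.035) for z in(.215,.237)])
def mask(im,c,poly):
    m=np.zeros(im["frame"].shape[:2],np.uint8);cv2.fillConvexPoly(m,proj(im,T(p,poly)).astype(np.int32),1)
    B,G,R=[im["frame"][...,i].astype(int) for i in range(3)]
    return m*(B>R-3)*((B>110))
poly=[[-.08,-.15,.215],[.09,-.15,.225],[.09,.02,.225],[-.08,.02,.215]]
d=pickle.load(open("cap0.pkl","rb"))
ms=[(w,mask(w,w,poly)),(d["side"],mask(d["side"],c,poly))]
for im,m in ms: print(m.sum(),np.argwhere(m).mean(0)[::-1])
def cost(q):
    t=0
    for im,m in ms:
        n=np.zeros(m.shape,np.uint8);P=T(p,T(q,k));cv2.fillConvexPoly(n,cv2.convexHull((proj(im,P)*16).round().astype(np.int32)),1,shift=4)
        t+=(n!=m).sum()
    return t
from scipy.optimize import differential_evolution
o=differential_evolution(cost,[(-.05,.03),(-.12,-.04),(-.5,.6)],seed=1,maxiter=60);print(o.x[:2],np.degrees(o.x[2]),o.fun)
E
```

```text
191 [261.54973822 233.13089005]
179 [245.2849162  167.39106145]
[-0.01298237 -0.07471351] 23.022128794929316 414.0
```

View pics/s3.png

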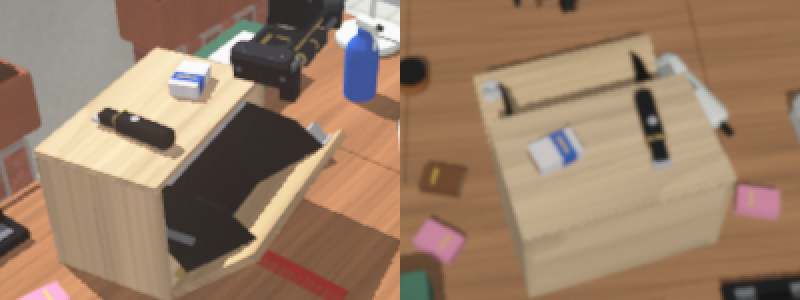

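The bin lies fully open and the carton is still on the top at (190,78). Next I'll touch the free top behind the carton lightly to calibrate the fingertip height.

>>> step_arm(targets="-3.88 -0.86 0 0;-3.88 -0.86 0 0;-3.88 -0.86 0 0;-3.88 -0.86 0 0;-3.88 -0.86 0 0;-3.88 -0.86 0 0;-3.88 -0.86 0 0;0 0 0 0;0 0 3 0;0 0 2 0;0 0 0 0;0 0 0 0")

```text
time_s: 12.23
tcp_pos: [0.7327, 0.0078, 0.2044]
ee_rot: [[-0.978, -0.206, -0.003], [-0.206, 0.978, -0.001], [0.004, -0.001, -1.0]]
wrist_force: [-0.3, -0.1, 0.2]
gripper_width: 0.007
gripper_force: 0.0
```

>>> step_arm(targets="0 0 0.3 0;0 0 0.2 0;0 0 0 0;0 0 0 0")

```text
time_s: 12.57
tcp_pos: [0.7336, 0.0082, 0.2023]
ee_rot: [[-0.978, -0.206, 0.002], [-0.206, 0.978, 0.0], [-0.002, -0.0, -1.0]]
wrist_force: [0.0, 0.6, -0.1]
gripper_width: 0.006
gripper_force: 0.0
```

>>> step_arm(targets="0 0 0.2 0;0 0 0.2 0;0 0 0 0;0 0 0 0")

```text
time_s: 12.9
tcp_pos: [0.7332, 0.0081, 0.1968]
ee_rot: [[-0.979, -0.206, -0.0], [-0.206, 0.979, -0.0], [0.0, -0.0, -1.0]]
wrist_force: [0.5, 1.6, 0.0]
gripper_width: 0.003
gripper_force: 0.0
```

>>> step_arm(targets="0 0 0.15 0;0 0 0.15 0;0 0 0 0;0 0 0 0")

```text
time_s: 13.23
tcp_pos: [0.7333, 0.0081, 0.1937]
ee_rot: [[-0.979, -0.206, -0.0], [-0.206, 0.979, -0.0], [0.0, -0.0, -1.0]]
wrist_force: [0.4, 0.4, 0.1]
gripper_width: 0.007
gripper_force: 0.0
```

>>> step_arm(targets="0 0 0.15 0;0 0 0.15 0;0 0 0 0")

```text
time_s: 13.48
tcp_pos: [0.7331, 0.0081, 0.1905]
ee_rot: [[-0.979, -0.206, -0.001], [-0.206, 0.979, 0.0], [0.001, 0.0, -1.0]]
wrist_force: [-0.3, -0.4, 0.0]
gripper_width: 0.008
gripper_force: 0.0
```

>>> step_arm(targets="0 0 0.15 0;0 0 0.15 0;0 0 0 0")

```text
time_s: 13.73
tcp_pos: [0.7331, 0.0081, 0.1875]
ee_rot: [[-0.979, -0.206, -0.001], [-0.206, 0.979, 0.0], [0.001, 0.0, -1.0]]
wrist_force: [1.2, -0.4, -0.4]
gripper_width: 0.003
gripper_force: 0.0
```

>>> step_arm(targets="0 0 0.1 0;0 0 0.1 0;0 0 0 0")

```text
time_s: 13.98
tcp_pos: [0.7332, 0.0081, 0.1857]
ee_rot: [[-0.979, -0.206, -0.0], [-0.206, 0.979, 0.0], [0.0, 0.0, -1.0]]
wrist_force: [-0.6, 0.1, 0.7]
gripper_width: 0.007
gripper_force: 0.0
```

>>> step_arm(targets="0 0 0.1 0;0 0 0.1 0;0 0 0 0")

```text
time_s: 14.23
tcp_pos: [0.7332, 0.0081, 0.1836]
ee_rot: [[-0.979, -0.206, -0.0], [-0.206, 0.979, -0.0], [0.0, 0.0, -1.0]]
wrist_force: [0.8, 1.1, 0.1]
gripper_width: 0.003
gripper_force: 0.0
```

>>> step_arm(targets="0 0 0.1 0;0 0 0.1 0;0 0 0 0")

```text
time_s: 14.48
tcp_pos: [0.7332, 0.0081, 0.1816]
ee_rot: [[-0.979, -0.206, -0.001], [-0.206, 0.979, 0.0], [0.0, 0.0, -1.0]]
wrist_force: [0.2, -0.2, -0.0]
gripper_width: 0.007
gripper_force: 0.0
```

>>> step_arm(targets="0 0 0.1 0;0 0 0.1 0;0 0 0 0")

```text
time_s: 14.73
tcp_pos: [0.7332, 0.0081, 0.1796]
ee_rot: [[-0.979, -0.206, -0.0], [-0.206, 0.979, 0.0], [0.0, 0.0, -1.0]]
wrist_force: [0.7, 0.2, 0.3]
gripper_width: 0.007
gripper_force: 0.0
```

>>> step_arm(targets="0 0 0.1 0;0 0 0.1 0;0 0 0 0")

```text
time_s: 14.98
tcp_pos: [0.7334, 0.0081, 0.178]
ee_rot: [[-0.979, -0.206, 0.0], [-0.206, 0.979, -0.0], [-0.0, -0.0, -1.0]]
wrist_force: [0.2, -0.4, 0.3]
gripper_width: 0.006
gripper_force: 0.0
```

>>> step_arm(targets="0 0 0.1 0;0 0 0.1 0;0 0 0 0")

```text
time_s: 15.23
tcp_pos: [0.7335, 0.0081, 0.1779]
ee_rot: [[-0.978, -0.207, 0.002], [-0.207, 0.978, -0.0], [-0.002, -0.001, -1.0]]
wrist_force: [-2.2, 1.7, 5.9]
gripper_width: 0.002
gripper_force: 2.7
```

>>> step_arm(targets="0 0 0.1 0;0 0 0.1 0;0 0 0 0")

```text
time_s: 15.48
tcp_pos: [0.7336, 0.0081, 0.1779]
ee_rot: [[-0.978, -0.207, 0.003], [-0.207, 0.978, -0.001], [-0.003, -0.001, -1.0]]
wrist_force: [-4.3, 1.3, 9.9]
gripper_width: 0.007
gripper_force: 5.0
```

The tip touches the top at a reported TCP height of 0.178, so it sits 37 mm above the reported TCP. I'll push with the TCP at 0.185, starting with a nudge on the carton's outer side towards the middle.

>>> step_arm(targets="0 0 -3 0;0 0 -3 0;2.27 -3 0 0;2.27 -3 0 0;2.27 -3 0 0;0 0 0 0;0 0 2.5 0;0 0 2.4 0;0 0 0 0;0 0 0 0")

```text
time_s: 16.32
tcp_pos: [0.6845, -0.0942, 0.1836]
ee_rot: [[-0.979, -0.206, -0.003], [-0.206, 0.979, -0.001], [0.004, 0.0, -1.0]]
wrist_force: [0.9, 0.8, 0.6]
gripper_width: 0.005
gripper_force: 0.0
```

>>> step_arm(targets="0 0.5 0 0;0 0.5 0 0;0 0.5 0 0;0 0.5 0 0;0 0.5 0 0;0 0.5 0 0;0 0 0 0;0 0 0 0")

```text
time_s: 16.98
tcp_pos: [0.6791, -0.0641, 0.1851]
ee_rot: [[-0.978, -0.207, 0.0], [-0.207, 0.978, 0.0], [-0.0, 0.0, -1.0]]
wrist_force: [-0.3, 0.1, 0.8]
gripper_width: 0.002
gripper_force: 0.0
```

>>> step_arm(targets="0 0.5 0 0;0 0.5 0 0;0 0.5 0 0;0 0.5 0 0;0 0.5 0 0;0 0 0 0;0 -2 0 0;0 0 -3 0;0 0 -3 0;0 0 0 0")

```text
time_s: 17.82
tcp_pos: [0.6813, -0.0607, 0.2523]
ee_rot: [[-0.978, -0.206, 0.012], [-0.206, 0.978, -0.002], [-0.012, -0.004, -1.0]]
wrist_force: [-0.4, -0.4, 2.6]
gripper_width: 0.005
gripper_force: 0.0
```

>>> step_arm(targets="4 0 0 0;4 0 0 0;4 0 0 0;4 0 0 0;0 0 0 0;0 0 0 0")

```text
time_s: 18.32
tcp_pos: [0.5199, -0.0932, 0.2461]
ee_rot: [[-0.979, -0.206, 0.002], [-0.206, 0.979, 0.0], [-0.002, -0.0, -1.0]]
wrist_force: [-0.0, 0.2, 1.0]
gripper_width: 0.007
gripper_force: 0.0
```

```bash
python3 - <<'E'
from station import sense,cams,r
from h import *
p=np.array([.66674,.05553,np.radians(11.92)])
s=sense();w=cams.capture("scene");c=cams.capture("side");pickle.dump((s,w,c),open("s4.pkl","wb"))
k,n=np.cos(p[2]),np.sin(p[2]);print("tcp unit",(s["tcp_pos"][:2]-p[:2])@np.array([[k,-n],[n,k]]),s["tcp_pos"])
d=pickle.load(open("cap0.pkl","rb"))
poly=[[-.095,-.15,.215],[.09,-.15,.225],[.09,.04,.225],[-.095,.04,.215]]
for nm,im in(("before",d["scene"]),("now",w)):
    m=np.zeros(im["frame"].shape[:2],np.uint8);cv2.fillConvexPoly(m,proj(im,T(p,poly)).astype(np.int32),1)
    B,G,R=[im["frame"][...,i].astype(int) for i in range(3)];m*=((B>R-3)&(B>110)).astype(np.uint8)
    q=np.argwhere(m)[:,::-1].astype(np.float32);(cx,cy),sz,a=cv2.minAreaRect(q)
    X=np.array([ray(im,v,.23)[:2] for v in cv2.boxPoints(((cx,cy),sz,a))]);X=(X-p[:2])@np.array([[k,-n],[n,k]]);print(nm,len(q),X.mean(0).round(4),X.round(3).tolist())
E
```

```text
tcp unit [-0.17434616 -0.11516086] [ 0.51993926 -0.0931581   0.24607046]
before 189 [-0.0142 -0.0668] [[-0.038, -0.088], [-0.048, -0.053], [0.01, -0.046], [0.019, -0.08]]
now 195 [-0.0043 -0.0367] [[-0.034, -0.052], [-0.035, -0.017], [0.025, -0.022], [0.026, -0.055]]
```

>>> step_arm(targets="-3.9 1.08 0 0;-3.9 1.08 0 0;-3.9 1.08 0 0;-3.9 1.08 0 0;-3.9 1.08 0 0;-3.9 1.08 0 0;0 0 0 0;0 0 3 0;0 0 3 0;0 0 0 0;0 0 0 0", claw=2)

```text
time_s: 19.33
tcp_pos: [0.7374, 0.0192, 0.1831]
ee_rot: [[-0.978, -0.207, -0.003], [-0.207, 0.978, -0.001], [0.003, -0.0, -1.0]]
wrist_force: [0.4, -0.5, 0.6]
gripper_width: 0.225
gripper_force: 0.0
```

>>> step_arm(targets="1 0 0 0;1 0 0 0;0.5 0 0 0;0.5 0 0 0;0.5 0 0 0;0.5 0 0 0;0.5 0 0 0;0.5 0 0 0;0.5 0 0 0;0.5 0 0 0;0 0 0 0")

```text
time_s: 20.25
tcp_pos: [0.6774, 0.0063, 0.1852]
ee_rot: [[-0.979, -0.206, -0.001], [-0.206, 0.979, 0.0], [0.001, 0.0, -1.0]]
wrist_force: [-0.2, 0.4, 0.1]
gripper_width: 0.229
gripper_force: 0.0
```

```bash
python3 - <<'E'
from station import sense,cams,r
from h import *
p=np.array([.66674,.05553,np.radians(11.92)])
s=sense();w=cams.capture("scene");c=cams.capture("side")
k,n=np.cos(p[2]),np.sin(p[2]);print("tcp unit",(s["tcp_pos"][:2]-p[:2])@np.array([[k,-n],[n,k]]),s["tcp_pos"])
a=cv2.resize(c["frame"][130:280,150:350],None,fx=2,fy=2,interpolation=3);b=cv2.resize(w["frame"][160:310,180:380],None,fx=2,fy=2,interpolation=3)
cv2.imwrite("pics/s5.png",np.hstack([a,b]))
E
```

```text
tcp unit [ 0.00022842 -0.05033732] [0.67736045 0.00632528 0.18519019]
```

View pics/s5.png

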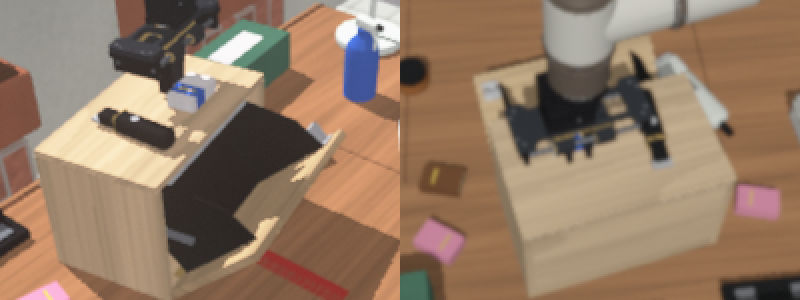

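The carton is ahead of the two fingers at (190,92), moving straight towards the tub, and the trimmer at (135,128) is untouched. I'll carry on over the edge.

>>> step_arm(targets="0.6 0 0 0;0.6 0 0 0;0.6 0 0 0;0.6 0 0 0;0.6 0 0 0;0.6 0 0 0;0.6 0 0 0;0.6 0 0 0;0.6 0 0 0;0.6 0 0 0;0.6 0 0 0;0 0 0 0")

```text
time_s: 21.35
tcp_pos: [0.6126, -0.0073, 0.1853]
ee_rot: [[-0.979, -0.206, -0.0], [-0.206, 0.979, 0.0], [0.0, 0.0, -1.0]]
wrist_force: [-0.3, 0.6, -0.3]
gripper_width: 0.222
gripper_force: 0.0
```

>>> step_arm(targets="0.4 0 0 0;0.4 0 0 0;0.4 0 0 0;0.4 0 0 0;0.4 0 0 0;0.4 0 0 0;0 0 0 0;0 0 0 0;0 0 0 0;0 0 0 0")

```text
time_s: 22.18
tcp_pos: [0.5905, -0.012, 0.1849]
ee_rot: [[-0.978, -0.206, 0.0], [-0.206, 0.978, 0.0], [-0.0, -0.0, -1.0]]
wrist_force: [-0.2, -0.1, 0.4]
gripper_width: 0.233
gripper_force: 0.0
```

>>> step_arm(targets="0 0 -3.5 0;0 0 -3.5 0;0 0 -3.5 0;-4 0 0 0;-4 0 0 0;-4 0 0 0;-4 0 0 0;0 0 0 0;0 0 0 0;0 0 0 0")

```text
time_s: 23.02
tcp_pos: [0.7469, 0.0208, 0.2887]
ee_rot: [[-0.979, -0.206, -0.002], [-0.206, 0.979, -0.001], [0.002, -0.001, -1.0]]
wrist_force: [0.3, -0.4, 0.7]
gripper_width: 0.229
gripper_force: 0.0
```

```bash
python3 - <<'E'
from station import sense,cams,r
from h import *
p=np.array([.66674,.05553,np.radians(11.92)])
s=sense();w=cams.capture("scene");c=cams.capture("side");o,c0,w0=pickle.load(open("s3.pkl","rb"));print(s["tcp_pos"],s["time_s"])
# pale/blue pixels in the tub's region (new w.r.t. open empty bin) and any left on the top, side view
B,G,R=[c["frame"][...,i].astype(int) for i in range(3)];white=((B>R-3)&(B>100)).astype(np.uint8)
for nm,P in(("top",[[-.1,-.16,.215],[.1,-.16,.215],[.1,.04,.215],[-.1,.04,.215]]),("tub",[[-.24,-.15,.15],[-.1,-.15,.21],[-.1,.15,.21],[-.11,.15,.03],[-.24,.15,.15]])):
    m=np.zeros(white.shape,np.uint8);cv2.fillPoly(m,[proj(c,T(p,P)).astype(np.int32)],1)
    new=(m*white*(np.abs(c["frame"].astype(int)-c0["frame"]).sum(2)>60).astype(np.uint8));q=np.argwhere(new)
    n,l,st,ce=cv2.connectedComponentsWithStats(new)
    print(nm,m.sum(),len(q),[(st[i,4],ce[i].round(),c["frame"][int(ce[i][1]),int(ce[i][0])]) for i in range(1,n) if st[i,4]>6])
# trimmer and panel unchanged?
for nm,P in(("trimmer",[[-.08,.04,.23],[.06,.04,.23],[.06,.1,.23],[-.08,.1,.23]]),("panel rim",[[-.26,-.15,.15],[-.235,-.15,.15],[-.235,.15,.15],[-.26,.15,.15]])):
    for a,b,n in((c,c0,"side"),(w,w0,"scene")):
        m=np.zeros(white.shape,np.uint8);cv2.fillPoly(m,[proj(a,T(p,P)).astype(np.int32)],1)
        print(nm,n,np.abs(a["frame"].astype(int)-b["frame"]).sum(2)[m>0].mean().round(1))
a=cv2.resize(c["frame"][130:280,150:350],None,fx=2,fy=2,interpolation=3);b=cv2.resize(w["frame"][160:310,180:380],None,fx=2,fy=2,interpolation=3)
cv2.imwrite("pics/s6.png",np.hstack([a,b]))
E
```

```text
[0.74686271 0.02077002 0.28870987] 23.0167
top 2334 0 []
tub 5011 92 [(np.int32(91), array([272., 227.]), array([151,  99,  85], dtype=uint8))]
trimmer side 17.4
trimmer scene 110.0
panel rim side 14.2
panel rim scene 78.7
```

```bash
python3 - <<'E'
from station import sense,cams,r
from h import *
p=np.array([.66674,.05553,np.radians(11.92)]);k,n=np.cos(p[2]),np.sin(p[2])
c=cams.capture("side");w=cams.capture("wrist");cv2.imwrite("pics/s7.png",c["frame"])
B,G,R=[c["frame"][...,i].astype(int) for i in range(3)];m=((B>R-3)&(B>80)).astype(np.uint8)
nl,l,st,ce=cv2.connectedComponentsWithStats(m[215:240,260:290]);print([(st[i],ce[i]+[260,215]) for i in range(1,nl) if st[i,4]>6])
t=.8
for z in(.04,.06,.08,.1,.12,.14,.16):
    P=ray(c,(272,227),z);u=np.r_[(P[:2]-p[:2])@np.array([[k,-n],[n,k]]),z]
    d=u-[-.106,0,.022]   # unit -> bin axes (tilt outward by t)
    print(z,"bin x,y,z",(np.cos(t)*d[0]+np.sin(t)*d[2]).round(3),u[1].round(3),(-np.sin(t)*d[0]+np.cos(t)*d[2]).round(3))
E
```

```text
[(array([ 2,  8, 17, 10, 95], dtype=int32), array([271.56842105, 227.54736842]))]
0.04 bin x,y,z 0.011 -0.065 0.015
0.06 bin x,y,z 0.017 -0.043 0.037
0.08 bin x,y,z 0.024 -0.022 0.059
0.1 bin x,y,z 0.03 -0.0 0.081
0.12 bin x,y,z 0.037 0.021 0.103
0.14 bin x,y,z 0.043 0.042 0.125
0.16 bin x,y,z 0.049 0.064 0.147
```

```bash
python3 -c "
from station import r
print(r.finish_job())"
```

```text
the job is handed in; nothing more can be done
None
```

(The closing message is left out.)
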